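# Sort the cellar samples back onto their stands

### The job

The four sample bottles have been put back on the wrong stands. Swap them round, using the empty grey stand as the free spot, until each bottle stands upright in the middle of the stand of its own cap colour, with its whole foot inside the coloured disc. Never tip a bottle over, and leave the refractometer where it lies.

Things in the scene. Friction and masses are not known exactly. Their poses are not given: they have to be found in the camera images.
- red_bottle: Closed, rigid sample bottle of amber glass with a red screw cap and red label band, 84 mm tall, 120 to 210 g, loose. Round body 50 mm in diameter with a straight wall from the foot to 60 mm up, then a shoulder, and a cap 34 mm in diameter from 70 to 84 mm up. Origin: centre of the foot; z up along its axis.
- yellow_bottle: Closed, rigid sample bottle of amber glass with a yellow screw cap and yellow label band, 84 mm tall, 120 to 210 g, loose. Round body 50 mm in diameter with a straight wall from the foot to 60 mm up, then a shoulder, and a cap 34 mm in diameter from 70 to 84 mm up. Origin: centre of the foot; z up along its axis.
- blue_bottle: Closed, rigid sample bottle of amber glass with a blue screw cap and blue label band, 84 mm tall, 120 to 210 g, loose. Round body 50 mm in diameter with a straight wall from the foot to 60 mm up, then a shoulder, and a cap 34 mm in diameter from 70 to 84 mm up. Origin: centre of the foot; z up along its axis.
- green_bottle: Closed, rigid sample bottle of amber glass with a green screw cap and green label band, 84 mm tall, 120 to 210 g, loose. Round body 50 mm in diameter with a straight wall from the foot to 60 mm up, then a shoulder, and a cap 34 mm in diameter from 70 to 84 mm up. Origin: centre of the foot; z up along its axis.
- red_stand: Round light-oak stand fixed to the bench, 96 mm in diameter and 12 mm high, flat on top, with a flush red disc 80 mm in diameter in its middle. Origin: centre of its underside on the bench, so a bottle standing in the middle has its origin 12 mm above this point. At the start a bottle of another colour stands on it; the red bottle belongs here.
- yellow_stand: Round light-oak stand fixed to the bench, 96 mm in diameter and 12 mm high, flat on top, with a flush yellow disc 80 mm in diameter in its middle. Origin: centre of its underside on the bench, so a bottle standing in the middle has its origin 12 mm above this point. At the start a bottle of another colour stands on it; the yellow bottle belongs here.
- blue_stand: Round light-oak stand fixed to the bench, 96 mm in diameter and 12 mm high, flat on top, with a flush blue disc 80 mm in diameter in its middle. Origin: centre of its underside on the bench, so a bottle standing in the middle has its origin 12 mm above this point. At the start a bottle of another colour stands on it; the blue bottle belongs here.
- green_stand: Round light-oak stand fixed to the bench, 96 mm in diameter and 12 mm high, flat on top, with a flush green disc 80 mm in diameter in its middle. Origin: centre of its underside on the bench, so a bottle standing in the middle has its origin 12 mm above this point. At the start a bottle of another colour stands on it; the green bottle belongs here.
- spare_stand: Round light-oak stand fixed to the bench, 96 mm in diameter and 12 mm high, flat on top, with a flush plain grey disc 80 mm in diameter in its middle. Origin: centre of its underside on the bench, so a bottle standing in the middle has its origin 12 mm above this point. Empty at the start: the free spot for setting a bottle aside.
- refractometer: Hand refractometer lying loose on the bench among the stands: black tube 150 mm long with a steel prism head, 36 mm high, 250 g. Not to be disturbed. Origin: under about the middle of its length, on the bench; x along the tube towards the steel head.
Mind the look-alikes: they are no part of the job. What is shaped like the blue_bottle but turquoise is not meant.

How it is judged:
By the outcome, as a careful person would: the job done as asked, in the order asked, and still so for the second after the job is handed in, with the robot touching nothing.
It also fails if it takes over 136 s, if anything falls off the work surface, if the arm or the gripper's body presses on something with over 40 N, if the wrist force passes 120 N, or if a joint passes its speed limit or range.

### The arm

A 7-joint arm with a two-finger parallel gripper is mounted at the origin on the work surface. World frame = base frame: x ahead of the robot, y to its left, z up, the work surface at z = 0. Lengths are in m, angles in rad, forces in N, time in s.
With the tool pointing down it reaches from about 0.425 to 0.875 m from the base axis. Payload 4.7 kg.
Tool frame: the origin (TCP) lies midway between the tips of the shut fingers; the grasp point (between the pads) lies 19 mm behind it; z points along the fingers, y is the line along which they close (so a half turn about z gives the same grasp; the last joint's range is limited). The gripper opens to 87 mm and grips with 3 to 60 N. Pads are 19 mm wide; open, the fingers measure 117 mm over their backs; the gripper's body (75 mm by 190 mm) begins 51 mm behind the grasp point.
Start: joints at [1.351, 0.321, -0.07, 1.45, 0.023, 1.371, -0.057], TCP at [0.151, -0.632, 0.19] pointing down, gripper open.
Joint ranges: [-2.86, 2.86], [-0.3, 2.09], [-1.38, 1.24], [0.06, 2.45], [-1.56, 4.7], [0.09, 2.05], [-2.69, 2.69]. Speed limits (rad/s): [2.57, 2.57, 3.14, 3.14, 3.14, 3.14, 3.14].

### API

Orientations are given as a rotation vector (axis times angle).
In Python, from station import r, viewer, job gives the robot as it stands.
- The arm moves only by the tool play_rows, never from a script. Its argument "increments" is a list of rows, each a list of 3 entries, a list of its own where there are three numbers: the shift along the tool's x, y, z in units of 60 mm (1.0 is 60 mm), then the turn, a rotation vector about the tool's x, y, z in rad, then the closure, from -1 (fully open) to 1 (shut). A call has 1 to 12 rows; each row is the pose to reach, as a shift and turn from the pose commanded when the call began, along the tool's axes at that moment; what a row does not reach only later rows make up. A row lasts 1/8 s, in which the tool goes at most 62.5 mm and 10.7 degrees, less where a joint would pass 70% of its speed; a pose out of reach is approached as far as the arm can. A call with a gripper value outside its range is refused whole. The fingers move at their own pace and stop on an object; "force" is the grip in N (left out, the last holds). Time passes only in rows, so rows that repeat a pose let the fingers close. It gives the time, the measured TCP pose, the force, the opening and the grip force at its end, in the units of the state.
- r.observe(): the state, without advancing time (a new reading comes with each control period).
- viewer.snapshot(name): name is "scene" or "top" or "wrist"; returns a dict with "pixels" (480x640x3 uint8, red, green, blue), "mtx" (3x3 intrinsics, pixels), "eye" and "attitude" of the camera in the world. Camera axes: x right, y up, looking along -z (the intrinsics and any distortion apply to the point x, -y, -z); pixel columns grow to the right and rows downward; lengths in m; the calibration is good to about 2 mm. A picture is of the moment at which its call begins. There is no depth.
- job.hand_in(): hands the job in; it is judged then, once.
Trained networks look in a picture, given as the dict that the camera call returned (one of the last four; its "shot" number tells which), for a name from the list of things; names that differ only in an ending like _2 or _b are one class to them, and where a whole thing is asked for, a point or a joint stands for the part that bears it (a point fixed in the world has none). Each returns a list of dicts, best first, with "p" (0 to 1); they miss things now and then, are a little off and sometimes report something else, mostly with a low value. They report only what shows in the picture. A call takes as long as a camera call. They do not tell look-alikes from the thing itself.
- viewer.recognise(target, picture): "point" ([row, column] in pixels, amid what is visible of it).
- viewer.pinpoint(target, picture): "point" ([row, column] in pixels: a listed point, or the origin of a listed thing).
The state is a dict: "time": time; "qpos": joint angles; "joint_velocities": joint speeds; "joint_torque": joint torques, N m; "position": TCP position; "ee_rot": TCP orientation; "ft_force": force on the tool from outside, world axes, zero at the start; "torque": the same for the moment, N m; "opening": finger opening in m; "grasp_force": force on a finger pad.
Only numpy, scipy, OpenCV 4.12 (cv2) and the standard library are available. Lean on these libraries where they do the work, as an engineer would, in place of code of your own. Each camera call takes 0.05 s, during which the arm holds its last target. There are 200 camera calls.

## Working session

There is one attempt and no reset: what is moved stays moved. The work goes in short steps, Python scripts to look and compute and a tool call to move; the robot and the scene stay as the last step left them, time stands still between calls to the robot, and variables do not carry over. Pictures are saved under pics/ and viewed, at most 14 in all, crops included, and the job is handed in when it is done.

Besides the shell and the picture viewer there is one more tool, called after "Call:" as a command line: name --argument value ..., lists and objects as JSON in quotes. play_rows: Moves the arm, as the interface text tells. Its arguments: {"type":"object","properties":{"increments":{"type":"array","items":{"type":"array"}},"force":{"type":"number"}},"required":["increments"]}

```bash
mkdir -p pics; cat > h.py <<'E'
import numpy as np, cv2
from scipy.spatial.transform import Rotation as R
from station import r, viewer, job
def snap(n,f=None):
    s=viewer.snapshot(n)
    if f: cv2.imwrite('pics/'+f,s['pixels'][:,:,::-1])
    return s
def att(s):
    a=np.array(s['attitude'],float)
    return a if a.shape==(3,3) else (R.from_rotvec(a).as_matrix() if a.size==3 else R.from_quat(a).as_matrix())
def ray(s,p,z):
    K=np.array(s['mtx']); d=np.linalg.inv(K)@[p[1],p[0],1]; d=att(s)@[d[0],-d[1],-d[2]]
    e=np.array(s['eye']); return e+d*(z-e[2])/d[2]
E
python3 - <<'E'
from h import *
for n in ('top','scene'):
    s=snap(n,n+'1.png'); print(n,{k:(v if k!='pixels' else 0) for k,v in s.items()})
    for t in ['red_bottle','yellow_bottle','blue_bottle','green_bottle','red_stand','yellow_stand','blue_stand','green_stand','spare_stand','refractometer']:
        z=0.012 if 'bottle' in t else 0
        for d in viewer.pinpoint(t,s)[:3]: print(t,np.round(d['point'],1),round(d['p'],2),np.round(ray(s,d['point'],z),4))
print(r.observe())
E
```

```text
top {'pixels': 0, 'mtx': array([[447.71018409,   0.        , 318.10414435],
       [  0.        , 447.71018409, 239.47801264],
       [  0.        ,   0.        ,   1.        ]]), 'eye': array([ 0.32419643, -0.0120795 ,  0.90754543]), 'attitude': array([ 0.14248434, -0.13436021, -1.56533673]), 'shot': 1}
red_bottle [176.6 440.9] 0.63 [ 0.6168 -0.2627  0.012 ]
yellow_bottle [166.5 302.6] 0.72 [0.6389 0.0254 0.012 ]
blue_bottle [329.3 439.4] 0.87 [ 0.3051 -0.2452  0.012 ]
blue_bottle [260.8 386.2] 0.86 [ 0.4402 -0.1445  0.012 ]
blue_bottle [326.5 388.4] 0.83 [ 0.3104 -0.1455  0.012 ]
green_bottle [260.2 261.9] 0.92 [0.4412 0.106  0.012 ]
red_stand [260.3 255.6] 0.75 [0.4426 0.1204 0.    ]
yellow_stand [255.9 382.2] 0.87 [ 0.4519 -0.1383  0.    ]
yellow_stand [167.2 303.7] 0.55 [0.6415 0.0235 0.    ]
blue_stand [166.4 307.8] 0.59 [0.6433 0.0148 0.    ]
green_stand [176.6 436.7] 0.83 [ 0.6207 -0.2572  0.    ]
spare_stand [182.1 208.6] 0.56 [0.6087 0.224  0.    ]
refractometer [167.3 252.1] 0.72 [0.6413 0.133  0.    ]
scene {'pixels': 0, 'mtx': array([[438.10621674,   0.        , 319.2376
[... 1011 characters left out ...]
': 1.1, 'qpos': array([ 1.35111857,  0.32094153, -0.07012037,  1.4504887 ,  0.02264825,
        1.37078829, -0.05689605]), 'joint_velocities': array([ 0.00110787,  0.00045796, -0.00191261,  0.00112121,  0.00111762,
       -0.00086314, -0.00052954]), 'joint_torque': array([-1.89767120e-04, -4.91103208e+01, -4.03066250e-01, -3.12767673e+01,
       -6.35804376e-02,  3.37351626e-02,  6.22376160e-05]), 'position': array([ 0.15055258, -0.63236226,  0.19003039]), 'ee_rot': array([ 3.11997378e+00,  3.66441918e-01, -1.01402746e-04]), 'ft_force': array([ 0.32304959, -0.87465861, -0.43637995]), 'torque': array([-0.01741284,  0.01527502,  0.00326454]), 'grasp_force': 0.0, 'opening': 0.08695717586400123}
```

View pics/top1.png

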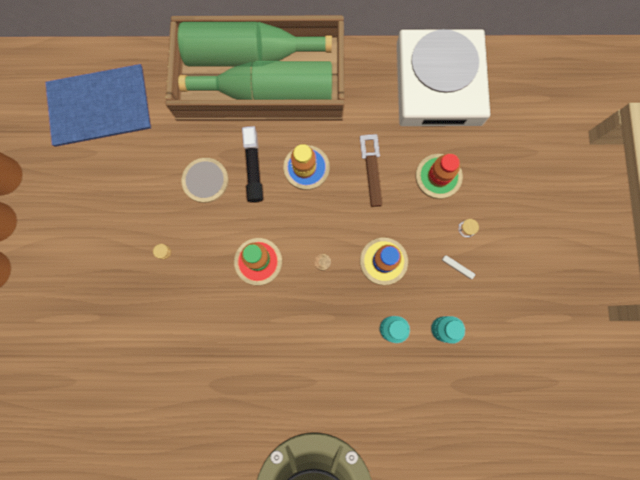

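View pics/scene1.png

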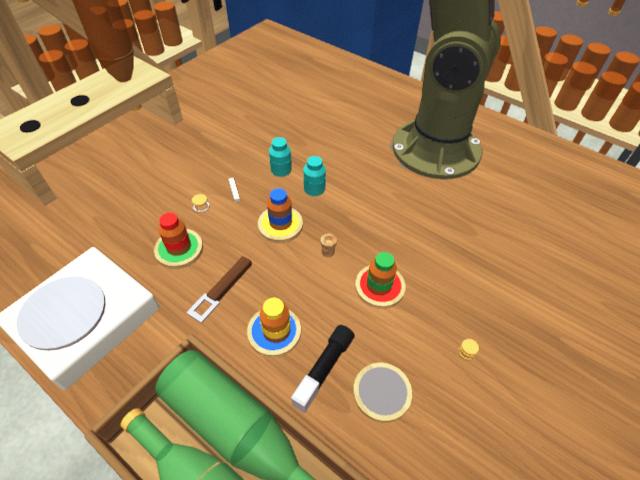

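Both views show the same layout. Top view positions are (col, row):
- Green bottle on the red stand, (258, 260).
- Blue bottle on the yellow stand, (385, 260).
- Yellow bottle on the blue stand, (306, 167).
- Red bottle on the green stand, (440, 176).
- Spare stand empty, (205, 180).
- Turquoise decoys at (396, 329) and (450, 329).

Next I refine the positions by colour.

```bash
cat >> h.py <<'E'
ST=dict(red=(.44,.117),yellow=(.4475,-.141),blue=(.64,.018),green=(.6205,-.2565),spare=(.6095,.2255))
def fit(s,c,near,z,rad):
    hsv=cv2.cvtColor(s['pixels'],cv2.COLOR_RGB2HSV); H,S,V=[hsv[...,i].astype(int) for i in range(3)]
    m={'red':((H<5)|(H>174))&(S>190),'yellow':(H>23)&(H<36)&(S>170)&(V>150),'blue':(H>104)&(H<122)&(S>150),'green':(H>50)&(H<75)&(S>150),'spare':(S<60)&(V<190)&(V>60)}[c]&(V>70)
    n,l,_,_=cv2.connectedComponentsWithStats(m.astype(np.uint8)); best=None
    for i in range(1,n):
        rc=np.argwhere(l==i)
        if len(rc)<40: continue
        P=np.array([ray(s,p,z)[:2] for p in cv2.convexHull(rc.astype(np.int32))[:,0]],np.float32)
        (x,y),q=cv2.minEnclosingCircle(P)
        d=np.hypot(x-near[0],y-near[1])+abs(q-rad)
        if d<.05 and (best is None or d<best[0]): best=(d,x,y,q,len(rc))
    return best and np.round(best[1:],4)
E
python3 - <<'E'
from h import *
on=dict(red='green',yellow='blue',blue='yellow',green='red')
for n in('top','scene'):
    s=snap(n)
    for c in ST: print(n,c,'stand',fit(s,c,ST[c],.012,.04))
    for b,c in on.items(): print(n,b,'cap',fit(s,b,ST[c],.096,.017))
E
```

```text
top red stand None
top yellow stand None
top blue stand [6.392e-01 1.800e-02 3.730e-02 2.940e+02]
top green stand None
top spare stand [6.118e-01 2.303e-01 4.010e-02 1.103e+03]
top red cap None
top yellow cap None
top blue cap [ 4.392e-01 -1.382e-01  1.580e-02  2.210e+02]
top green cap None
scene red stand [4.384e-01 1.130e-01 3.880e-02 4.180e+02]
scene yellow stand None
scene blue stand [6.373e-01 1.630e-02 3.880e-02 5.220e+02]
scene green stand [ 6.183e-01 -2.605e-01  3.810e-02  3.220e+02]
scene spare stand [6.099e-01 2.287e-01 3.920e-02 1.765e+03]
scene red cap [ 6.199e-01 -2.536e-01  2.180e-02  2.550e+02]
scene yellow cap None
scene blue cap [ 4.423e-01 -1.355e-01  2.080e-02  2.030e+02]
scene green cap [4.462e-01 1.152e-01 1.910e-02 2.530e+02]
```

Call:
play_rows --increments '[[[3,-1.4,0],[0,0,0.08],-1],[[6,-2.8,0],[0,0,0.16],-1],[[9.04,-4.24,0],[0,0,0.234],-1],[[9.04,-4.24,0],[0,0,0.234],-1],[[9.04,-4.24,0],[0,0,0.234],-1],[[9.04,-4.24,0],[0,0,0.234],-1],[[9.04,-4.24,0],[0,0,0.234],-1],[[9.04,-4.24,0],[0,0,0.234],-1],[[9.04,-4.24,0],[0,0,0.234],-1],[[9.04,-4.24,0],[0,0,0.234],-1],[[9.04,-4.24,0],[0,0,0.234],-1],[[9.04,-4.24,0],[0,0,0.234],-1]]' --force 20

```text
time: 2.7
position: [0.6185, -0.2604, 0.1897]
ee_rot: [3.141, -0.002, -0.002]
ft_force: [-0.7, -0.4, 0.2]
opening: 0.0866
grasp_force: 0.0
```

```bash
python3 - <<'E'
from h import *
s=snap('wrist','w1.png')
for t,z in(('red_bottle',.012),('green_stand',0)):
    for d in viewer.pinpoint(t,s)[:2]: print(t,d,ray(s,d['point'],z))
print(s['eye'],s['attitude'],s['mtx'][0],r.observe()['position'],r.observe()['qpos'])
print(fit(s,'red',(.62,-.26),.096,.017),fit(s,'green',(.62,-.26),.012,.04))
E
```

```text
red_bottle {'point': [209.2, 317.0], 'p': 0.94} [ 0.6139412  -0.25659705  0.012     ]
[ 0.69936689 -0.2603733   0.3848799 ] [-0.23198985  0.23296991 -1.56038733] [393.49395005   0.         320.58531974] [ 0.6180949  -0.26126295  0.19010881] [ 0.6339807   0.38943379 -0.36931524  1.38213778  0.14088551  1.39573588
 -1.30851585]
[ 6.186e-01 -2.584e-01  1.790e-02  1.558e+03] [ 6.183e-01 -2.588e-01  3.950e-02  2.050e+03]
```

View pics/w1.png

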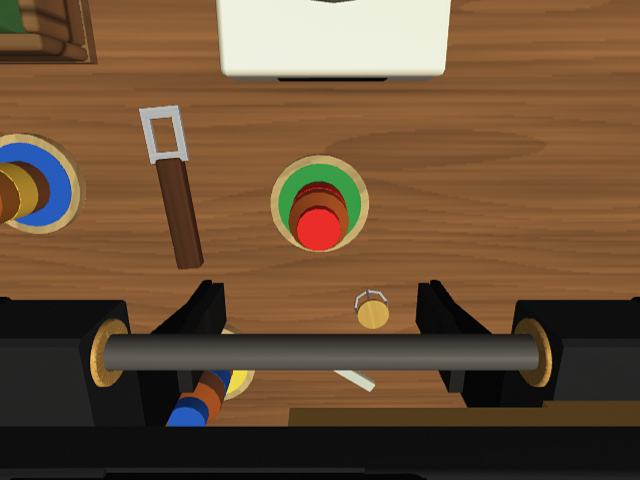

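The wrist view shows the red cap at (320, 230), with the fingers either side of its column. Measured: bottle (0.619, -0.258), green stand (0.618, -0.259).

Call:
play_rows --increments '[[[0,-0.03,0.9],[0,0,0],-1],[[0,-0.03,1.8],[0,0,0],-1],[[0,-0.03,2.3],[0,0,0],-1],[[0,-0.03,2.53],[0,0,0],-1],[[0,-0.03,2.53],[0,0,0],-1],[[0,-0.03,2.53],[0,0,0],1],[[0,-0.03,2.53],[0,0,0],1],[[0,-0.03,2.53],[0,0,0],1],[[0,-0.03,2.53],[0,0,0],1],[[0,-0.03,2.53],[0,0,0],1],[[0,-0.03,2.53],[0,0,0],1]]' --force 25

```text
time: 4.22
position: [0.6194, -0.2579, 0.0384]
ee_rot: [3.141, -0.001, 0.001]
ft_force: [-1.0, -1.1, 2.1]
opening: 0.0474
grasp_force: 25.0
```

Call:
play_rows --increments '[[[0,0,-0.8],[0,0,0],1],[[0,0,-1.7],[0,0,0],1],[[0,0,-2.5],[0,0,0],1],[[-0.13,-0.8,-2.5],[0,0,0],1],[[-0.13,-1.8,-2.5],[0,0,0],1],[[-0.13,-2.8,-2.5],[0,0,0],1],[[-0.13,-3.8,-2.5],[0,0,0],1],[[-0.13,-4.8,-2.5],[0,0,0],1],[[-0.13,-5.8,-2.5],[0,0,0],1],[[-0.13,-6.8,-2.5],[0,0,0],1],[[-0.13,-7.7,-2.5],[0,0,0],1],[[-0.13,-8.12,-2.5],[0,0,0],1]]'

```text
time: 5.72
position: [0.6098, 0.2349, 0.188]
ee_rot: [-3.139, -0.008, 0.002]
ft_force: [0.2, 0.4, -0.5]
opening: 0.0003
grasp_force: 0.0
```

```bash
python3 - <<'E'
from h import *
o=r.observe();print(o['position'],o['ee_rot'],o['ft_force'],o['qpos'],o['opening'])
s=snap('wrist','w2.png');print(fit(s,'spare',(.61,.23),.012,.04))
s=snap('top','t2.png');print('green stand',fit(s,'green',(.62,-.26),.012,.04),fit(s,'spare',(.61,.23),.012,.04))
E
```

```text
[0.60984738 0.23489346 0.18804158] [-3.1393747e+00 -8.3756653e-03  1.6084454e-03] [ 0.17251427  0.43999928 -0.50445302] [ 0.04603537  0.38863014 -0.59942667  1.42698933  0.21649632  1.39256343
 -2.12221794] 0.00032398548328927
[6.099e-01 2.302e-01 3.980e-02 5.224e+03]
green stand None [6.124e-01 2.298e-01 3.930e-02 6.340e+02]
```

View pics/w2.png

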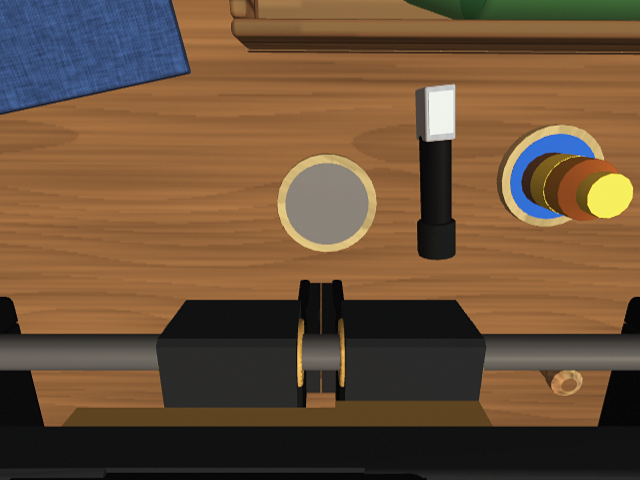

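The gripper is empty (opening 0), so the bottle slipped. The spare stand is clear at (327, 203). I'll check where the red bottle is.

```bash
python3 - <<'E'
from h import *
s=snap('scene','s2.png')
for n in('top','scene'):
    s=snap(n)
    for d in viewer.pinpoint('red_bottle',s)[:2]: print(n,d['p'],ray(s,d['point'],.012))
    print(fit(s,'red',(.62,-.26),.096,.017))
E
```

```text
top 0.82 [ 0.6068443  -0.25389469  0.012     ]
None
scene 0.82 [ 0.60490053 -0.25242187  0.012     ]
[ 6.062e-01 -2.420e-01  2.130e-02  2.440e+02]
```

View pics/s2.png

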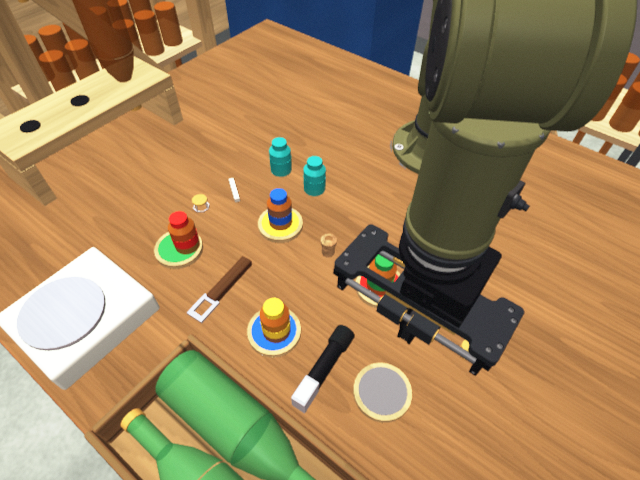

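The scene view shows the red bottle still upright on the green stand at (183, 232), about 12 mm off centre. The grip slipped on a fast lift, so I'll retry with a firmer grip and a slower lift.

Call:
play_rows --increments '[[[-0.05,1,0],[0,0,0],-1],[[-0.05,2,0],[0,0,0],-1],[[-0.05,3,0],[0,0,0],-1],[[-0.05,4,0],[0,0,0],-1],[[-0.05,5,0],[0,0,0],-1],[[-0.05,6,0],[0,0,0],-1],[[-0.05,7,0],[0,0,0],-1],[[-0.05,7.7,0],[0,0,0],-1],[[-0.05,8.04,0],[0,0,0],-1],[[-0.05,8.04,0],[0,0,0],-1],[[-0.05,8.04,0],[0,0,0],-1]]' --force 50

```text
time: 7.45
position: [0.6091, -0.2496, 0.1884]
ee_rot: [-3.14, -0.005, -0.001]
ft_force: [-0.2, 0.9, 0.7]
opening: 0.0866
grasp_force: 0.0
```

```bash
cat > w.py <<'E'
from h import *
import sys
def go(b,st,near):
    o=r.observe();print('tcp',o['position'].round(4),'rot',o['ee_rot'].round(4),'q7',o['qpos'][6].round(2),'t',o['time'])
    s=snap('wrist','w_%.1f.png'%o['time'])
    if b!='-':
        print('cap',fit(s,b,near,.096,.017))
        for d in viewer.pinpoint(b+'_bottle',s)[:2]: print('pin',round(d['p'],2),ray(s,d['point'],.012).round(4))
    if st!='-': print('stand',fit(s,st,near,.012,.04))
go(sys.argv[1],sys.argv[2],(float(sys.argv[3]),float(sys.argv[4])))
E
python3 w.py red green .61 -.255; ls pics
```

```text
tcp [ 0.6091 -0.2496  0.1884] rot [-3.14e+00 -4.60e-03 -7.00e-04] q7 -1.31 t 7.45
cap [ 6.049e-01 -2.469e-01  1.820e-02  1.575e+03]
pin 0.96 [ 0.6033 -0.246   0.012 ]
stand [ 6.181e-01 -2.590e-01  3.960e-02  3.154e+03]
s2.png
scene1.png
t2.png
top1.png
w1.png
w2.png
w_7.5.png
```

Call:
play_rows --increments '[[[-0.1,-0.05,0.9],[0,0,0],-1],[[-0.1,-0.05,1.8],[0,0,0],-1],[[-0.1,-0.05,2.35],[0,0,0],-1],[[-0.1,-0.05,2.58],[0,0,0],-1],[[-0.1,-0.05,2.58],[0,0,0],-1],[[-0.1,-0.05,2.58],[0,0,0],1],[[-0.1,-0.05,2.58],[0,0,0],1],[[-0.1,-0.05,2.58],[0,0,0],1],[[-0.1,-0.05,2.58],[0,0,0],1],[[-0.1,-0.05,2.58],[0,0,0],1]]' --force 50

```text
time: 8.8
position: [0.6027, -0.2492, 0.0336]
ee_rot: [-3.141, -0.0, -0.001]
ft_force: [-0.1, 1.1, 2.3]
opening: 0.0481
grasp_force: 50.0
```

Call:
play_rows --increments '[[[0,0,-0.05],[0,0,0],1],[[0,0,-0.1],[0,0,0],1],[[0,0,-0.15],[0,0,0],1],[[0,0,-0.25],[0,0,0],1],[[0,0,-0.25],[0,0,0],1]]'

```text
time: 9.43
position: [0.603, -0.2499, 0.0492]
ee_rot: [3.141, -0.0, 0.002]
ft_force: [0.9, -0.4, -1.1]
opening: 0.0482
grasp_force: 50.0
```

```bash
python3 - <<'E'
from h import *
s=snap('scene')
cv2.imwrite('pics/s3.png',cv2.resize(s['pixels'][150:310,80:280,::-1],None,fx=3,fy=3))
E
```

```text
(no output)
```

View pics/s3.png

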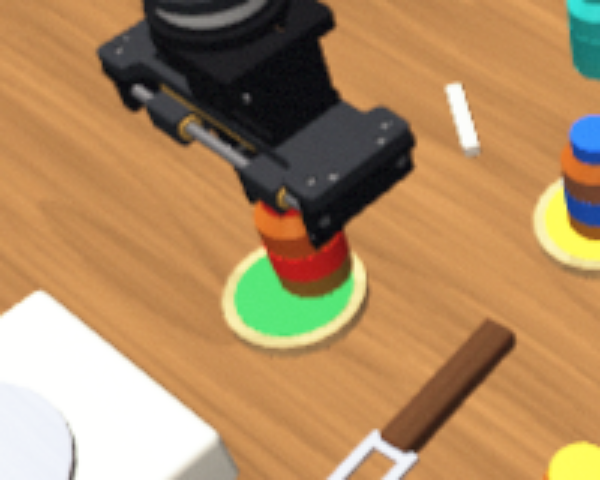

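The crop shows the bottle held upright between the fingers at about (305, 255), over the green stand. I'll keep lifting gently.

Call:
play_rows --increments '[[[0,0,-0.15],[0,0,0],1],[[0,0,-0.4],[0,0,0],1],[[0,0,-0.75],[0,0,0],1],[[0,0,-1.15],[0,0,0],1],[[0,0,-1.55],[0,0,0],1],[[0,0,-1.9],[0,0,0],1],[[0,0,-2.15],[0,0,0],1],[[0,0,-2.25],[0,0,0],1]]'

```text
time: 10.48
position: [0.6031, -0.2497, 0.1852]
ee_rot: [3.141, -0.0, 0.003]
ft_force: [-0.0, 0.8, -1.2]
opening: 0.048
grasp_force: 50.0
```

Call:
play_rows --increments '[[[0.13,-0.25,0],[0,0,0],1],[[0.13,-0.75,0],[0,0,0],1],[[0.13,-1.5,0],[0,0,0],1],[[0.13,-2.35,0],[0,0,0],1],[[0.13,-3.2,0],[0,0,0],1],[[0.13,-4.1,0],[0,0,0],1],[[0.13,-5,0],[0,0,0],1],[[0.13,-5.9,0],[0,0,0],1],[[0.13,-6.75,0],[0,0,0],1],[[0.13,-7.4,0],[0,0,0],1],[[0.13,-7.8,0],[0,0,0],1],[[0.13,-8.0,0],[0,0,0],1]]'

```text
time: 11.98
position: [0.6087, 0.2336, 0.1822]
ee_rot: [-3.141, -0.006, 0.004]
ft_force: [0.5, -0.7, -1.6]
opening: 0.0482
grasp_force: 50.0
```

```bash
python3 w.py - spare .61 .23
```

```text
tcp [0.6087 0.2336 0.1822] rot [-3.1408 -0.0058  0.0037] q7 -2.13 t 11.975
stand [6.101e-01 2.301e-01 3.990e-02 4.389e+03]
```

Call:
play_rows --increments '[[[0,0,0.4],[0,0,0],1],[[0,0,1.0],[0,0,0],1],[[0,0,1.6],[0,0,0],1],[[0,0,2.1],[0,0,0],1],[[0,0,2.35],[0,0,0],1],[[0,0,2.42],[0,0,0],1],[[0,0,2.45],[0,0,0],1],[[0,0,2.45],[0,0,0],1]]'

```text
time: 13.02
position: [0.6112, 0.2307, 0.0375]
ee_rot: [-3.141, 0.0, -0.003]
ft_force: [-1.2, 0.3, -2.1]
opening: 0.048
grasp_force: 50.0
```

Call:
play_rows --increments '[[[0,0,0.03],[0,0,0],1],[[0,0,0.06],[0,0,0],1],[[0,0,0.06],[0,0,0],1],[[0,0,0.06],[0,0,0],-0.2],[[0,0,0.06],[0,0,0],-0.6],[[0,0,0.06],[0,0,0],-1],[[0,0,0.06],[0,0,0],-1],[[0,0,-0.2],[0,0,0],-1],[[0,0,-0.9],[0,0,0],-1],[[0,0,-1.8],[0,0,0],-1],[[0,0,-2.5],[0,0,0],-1],[[0,0,-2.5],[0,0,0],-1]]'

```text
time: 14.52
position: [0.6128, 0.2321, 0.1923]
ee_rot: [-3.138, 0.0, -0.014]
ft_force: [0.1, 0.0, -0.0]
opening: 0.087
grasp_force: 0.0
```

```bash
python3 w.py red spare .61 .23
```

```text
tcp [0.6128 0.2321 0.1923] rot [-3.1385  0.     -0.0138] q7 -2.12 t 14.525
cap [6.129e-01 2.321e-01 1.790e-02 1.540e+03]
pin 0.79 [0.6129 0.2343 0.012 ]
stand [6.104e-01 2.301e-01 3.990e-02 1.945e+03]
```

Call:
play_rows --increments '[[[-0.8,0.6,0],[0,0,0],-1],[[-1.6,1.2,0],[0,0,0],-1],[[-2.4,1.75,0],[0,0,0],-1],[[-2.82,2.0,0],[0,0,0],-1],[[-2.82,2.0,0],[0,0,0],-1],[[-2.82,2.0,0],[0,0,0],-1]]'

```text
time: 15.38
position: [0.4413, 0.1107, 0.1858]
ee_rot: [-3.141, 0.0, 0.001]
ft_force: [-0.5, 0.5, -0.4]
opening: 0.0869
grasp_force: 0.0
```

```bash
python3 w.py green red .442 .11
```

```text
tcp [0.4413 0.1107 0.1858] rot [-3.1414e+00  1.0000e-04  9.0000e-04] q7 -1.82 t 15.375
cap [4.427e-01 1.131e-01 1.710e-02 1.471e+03]
pin 0.71 [0.4429 0.1126 0.012 ]
stand [4.387e-01 1.149e-01 4.000e-02 1.966e+03]
```

Call:
play_rows --increments '[[[0,-0.035,0.9],[0,0,0],-1],[[0,-0.035,1.8],[0,0,0],-1],[[0,-0.035,2.35],[0,0,0],-1],[[0,-0.035,2.54],[0,0,0],-1],[[0,-0.035,2.54],[0,0,0],-1],[[0,-0.035,2.54],[0,0,0],1],[[0,-0.035,2.54],[0,0,0],1],[[0,-0.035,2.54],[0,0,0],1],[[0,-0.035,2.54],[0,0,0],1],[[0,-0.035,2.54],[0,0,0],1]]'

```text
time: 16.73
position: [0.4413, 0.1127, 0.0342]
ee_rot: [-3.142, 0.0, -0.001]
ft_force: [-0.4, 0.2, 1.2]
opening: 0.0479
grasp_force: 50.0
```

Call:
play_rows --increments '[[[0,0,-0.05],[0,0,0],1],[[0,0,-0.15],[0,0,0],1],[[0,0,-0.35],[0,0,0],1],[[0,0,-0.7],[0,0,0],1],[[0,0,-1.1],[0,0,0],1],[[0,0,-1.5],[0,0,0],1],[[0,0,-1.9],[0,0,0],1],[[0,0,-2.25],[0,0,0],1],[[0,0,-2.45],[0,0,0],1],[[0,0,-2.5],[0,0,0],1]]'

```text
time: 17.98
position: [0.4415, 0.1126, 0.1847]
ee_rot: [3.141, -0.0, 0.002]
ft_force: [-0.8, -0.4, -1.6]
opening: 0.048
grasp_force: 50.0
```

Call:
play_rows --increments '[[[0.1,0.2,0],[0,0,0],1],[[0.3,0.6,0],[0,0,0],1],[[0.6,1.25,0],[0,0,0],1],[[0.92,1.95,0],[0,0,0],1],[[1.25,2.65,0],[0,0,0],1],[[1.58,3.35,0],[0,0,0],1],[[1.91,4.05,0],[0,0,0],1],[[2.24,4.75,0],[0,0,0],1],[[2.55,5.4,0],[0,0,0],1],[[2.78,5.88,0],[0,0,0],1],[[2.88,6.1,0],[0,0,0],1],[[2.92,6.19,0],[0,0,0],1]]'

```text
time: 19.48
position: [0.6157, -0.2594, 0.1827]
ee_rot: [-3.141, 0.001, 0.003]
ft_force: [0.5, -0.1, -2.0]
opening: 0.0481
grasp_force: 50.0
```

```bash
python3 w.py - green .618 -.259
```

```text
tcp [ 0.6157 -0.2594  0.1827] rot [-3.1406e+00  1.3000e-03  3.2000e-03] q7 -1.29 t 19.475
stand [ 6.182e-01 -2.589e-01  3.960e-02  4.319e+03]
```

Call:
play_rows --increments '[[[0,0,0.4],[0,0,0],1],[[0,0,1.0],[0,0,0],1],[[0,0,1.6],[0,0,0],1],[[0,0,2.1],[0,0,0],1],[[0,0,2.35],[0,0,0],1],[[0,0,2.42],[0,0,0],1],[[0,0,2.45],[0,0,0],1],[[0,0,2.45],[0,0,0],1]]'

```text
time: 20.52
position: [0.6171, -0.2592, 0.0382]
ee_rot: [3.141, -0.0, 0.003]
ft_force: [0.4, 0.9, -1.1]
opening: 0.0481
grasp_force: 50.0
```

Call:
play_rows --increments '[[[0,0,0.03],[0,0,0],1],[[0,0,0.06],[0,0,0],1],[[0,0,0.06],[0,0,0],1],[[0,0,0.06],[0,0,0],-0.2],[[0,0,0.06],[0,0,0],-0.6],[[0,0,0.06],[0,0,0],-1],[[0,0,0.06],[0,0,0],-1],[[0,0,-0.2],[0,0,0],-1],[[0,0,-0.9],[0,0,0],-1],[[0,0,-1.8],[0,0,0],-1],[[0,0,-2.5],[0,0,0],-1],[[0,0,-2.5],[0,0,0],-1]]'

```text
time: 22.02
position: [0.6192, -0.2597, 0.1934]
ee_rot: [3.138, -0.0, 0.015]
ft_force: [0.1, 0.6, -0.2]
opening: 0.0868
grasp_force: 0.0
```

```bash
python3 w.py green green .618 -.259
```

```text
tcp [ 0.6192 -0.2597  0.1934] rot [ 3.1377e+00 -3.0000e-04  1.4500e-02] q7 -1.29 t 22.025
cap [ 6.184e-01 -2.582e-01  1.690e-02  1.387e+03]
pin 0.65 [ 0.618  -0.2565  0.012 ]
stand [ 6.179e-01 -2.589e-01  3.960e-02  2.019e+03]
```

Call:
play_rows --increments '[[[-0.08,-1,0],[0,0,0],-1],[[-0.08,-2,0],[0,0,0],-1],[[-0.08,-3,0],[0,0,0],-1],[[-0.08,-4,0],[0,0,0],-1],[[-0.08,-5,0],[0,0,0],-1],[[-0.08,-6,0],[0,0,0],-1],[[-0.08,-7,0],[0,0,0],-1],[[-0.08,-7.9,0],[0,0,0],-1],[[-0.08,-8.18,0],[0,0,0],-1],[[-0.08,-8.18,0],[0,0,0],-1],[[-0.08,-8.18,0],[0,0,0],-1]]'

```text
time: 23.5
position: [0.6121, 0.2289, 0.1861]
ee_rot: [3.139, -0.005, -0.001]
ft_force: [0.2, -0.4, -1.1]
opening: 0.0872
grasp_force: 0.0
```

```bash
python3 w.py red spare .612 .231
```

```text
tcp [0.6121 0.2289 0.1861] rot [ 3.1393e+00 -5.3000e-03 -1.5000e-03] q7 -2.11 t 23.5
cap [6.130e-01 2.323e-01 1.800e-02 1.599e+03]
pin 0.59 [0.611  0.2332 0.012 ]
stand [6.102e-01 2.301e-01 3.980e-02 2.008e+03]
```

Green is placed dead centre. Now I pick red from the spare stand.

Call:
play_rows --increments '[[[0,-0.02,0.9],[0,0,0],-1],[[0,-0.02,1.8],[0,0,0],-1],[[0,-0.02,2.35],[0,0,0],-1],[[0,-0.02,2.54],[0,0,0],-1],[[0,-0.02,2.54],[0,0,0],-1],[[0,-0.02,2.54],[0,0,0],1],[[0,-0.02,2.54],[0,0,0],1],[[0,-0.02,2.54],[0,0,0],1],[[0,-0.02,2.54],[0,0,0],1],[[0,-0.02,2.54],[0,0,0],1]]'

```text
time: 24.85
position: [0.6117, 0.2328, 0.0347]
ee_rot: [3.141, -0.0, 0.0]
ft_force: [-0.8, -0.9, 1.1]
opening: 0.0477
grasp_force: 50.0
```

Call:
play_rows --increments '[[[0,0,-0.05],[0,0,0],1],[[0,0,-0.15],[0,0,0],1],[[0,0,-0.35],[0,0,0],1],[[0,0,-0.7],[0,0,0],1],[[0,0,-1.1],[0,0,0],1],[[0,0,-1.5],[0,0,0],1],[[0,0,-1.9],[0,0,0],1],[[0,0,-2.25],[0,0,0],1],[[0,0,-2.45],[0,0,0],1],[[0,0,-2.5],[0,0,0],1]]'

```text
time: 26.1
position: [0.612, 0.2334, 0.186]
ee_rot: [-3.141, 0.0, -0.003]
ft_force: [-0.9, -0.2, -3.2]
opening: 0.0482
grasp_force: 50.0
```

Call:
play_rows --increments '[[[-0.1,0.07,0],[0,0,0],1],[[-0.35,0.24,0],[0,0,0],1],[[-0.75,0.51,0],[0,0,0],1],[[-1.25,0.85,0],[0,0,0],1],[[-1.75,1.2,0],[0,0,0],1],[[-2.2,1.5,0],[0,0,0],1],[[-2.55,1.74,0],[0,0,0],1],[[-2.78,1.9,0],[0,0,0],1],[[-2.88,1.97,0],[0,0,0],1],[[-2.88,1.97,0],[0,0,0],1]]'

```text
time: 27.35
position: [0.4384, 0.1147, 0.1842]
ee_rot: [3.141, -0.001, -0.0]
ft_force: [0.8, 0.2, -1.8]
opening: 0.0479
grasp_force: 50.0
```

```bash
python3 w.py - red .4387 .115
```

```text
tcp [0.4384 0.1147 0.1842] rot [ 3.1413e+00 -1.1000e-03 -2.0000e-04] q7 -1.84 t 27.35
stand [4.383e-01 1.148e-01 3.990e-02 4.347e+03]
```

Call:
play_rows --increments '[[[0,0,0.4],[0,0,0],1],[[0,0,1.0],[0,0,0],1],[[0,0,1.6],[0,0,0],1],[[0,0,2.1],[0,0,0],1],[[0,0,2.35],[0,0,0],1],[[0,0,2.42],[0,0,0],1],[[0,0,2.45],[0,0,0],1],[[0,0,2.45],[0,0,0],1]]'

```text
time: 28.4
position: [0.4396, 0.1151, 0.0384]
ee_rot: [-3.141, 0.001, -0.003]
ft_force: [0.1, 1.2, -1.9]
opening: 0.0482
grasp_force: 50.0
```

Call:
play_rows --increments '[[[0,0,0.03],[0,0,0],1],[[0,0,0.06],[0,0,0],1],[[0,0,0.06],[0,0,0],1],[[0,0,0.06],[0,0,0],-0.2],[[0,0,0.06],[0,0,0],-0.6],[[0,0,0.06],[0,0,0],-1],[[0,0,0.06],[0,0,0],-1],[[0,0,-0.2],[0,0,0],-1],[[0,0,-0.9],[0,0,0],-1],[[0,0,-1.8],[0,0,0],-1],[[0,0,-2.5],[0,0,0],-1],[[0,0,-2.5],[0,0,0],-1]]'

```text
time: 29.9
position: [0.4414, 0.1158, 0.1923]
ee_rot: [-3.141, -0.0, -0.013]
ft_force: [0.9, 0.9, -0.3]
opening: 0.0868
grasp_force: 0.0
```

```bash
python3 w.py red red .4387 .115
```

```text
tcp [0.4414 0.1158 0.1923] rot [-3.1407e+00 -1.0000e-04 -1.3500e-02] q7 -1.84 t 29.9
cap [4.405e-01 1.145e-01 1.790e-02 1.530e+03]
pin 0.61 [0.4397 0.1147 0.012 ]
stand [4.386e-01 1.147e-01 4.010e-02 2.328e+03]
```

Call:
play_rows --increments '[[[0.7,0.33,0],[0,0,0],-1],[[1.5,0.7,0],[0,0,0],-1],[[2.3,1.1,0],[0,0,0],-1],[[3,1.43,0],[0,0,0],-1],[[3.27,1.55,0],[0,0,0],-1],[[3.27,1.55,0],[0,0,0],-1],[[3.27,1.55,0],[0,0,0],-1]]'

```text
time: 30.88
position: [0.6336, 0.0229, 0.1865]
ee_rot: [-3.141, -0.002, 0.004]
ft_force: [0.8, -0.2, -1.2]
opening: 0.0871
grasp_force: 0.0
```

```bash
python3 w.py yellow blue .635 .02
```

```text
tcp [0.6336 0.0229 0.1865] rot [-3.1412e+00 -1.7000e-03  3.7000e-03] q7 -1.74 t 30.875
cap [6.364e-01 2.230e-02 1.680e-02 1.423e+03]
pin 0.96 [0.6357 0.0203 0.012 ]
stand [6.376e-01 1.760e-02 3.980e-02 2.231e+03]
```

Call:
play_rows --increments '[[[0.01,0,0.9],[0,0,0],-1],[[0.01,0,1.8],[0,0,0],-1],[[0.01,0,2.35],[0,0,0],-1],[[0.01,0,2.54],[0,0,0],-1],[[0.01,0,2.54],[0,0,0],-1],[[0.01,0,2.54],[0,0,0],1],[[0.01,0,2.54],[0,0,0],1],[[0.01,0,2.54],[0,0,0],1],[[0.01,0,2.54],[0,0,0],1],[[0.01,0,2.54],[0,0,0],1]]'

```text
time: 32.22
position: [0.6356, 0.0219, 0.0353]
ee_rot: [3.142, -0.0, 0.0]
ft_force: [0.2, -0.2, 0.2]
opening: 0.0478
grasp_force: 50.0
```

Call:
play_rows --increments '[[[0,0,-0.05],[0,0,0],1],[[0,0,-0.15],[0,0,0],1],[[0,0,-0.35],[0,0,0],1],[[0,0,-0.7],[0,0,0],1],[[0,0,-1.1],[0,0,0],1],[[0,0,-1.5],[0,0,0],1],[[0,0,-1.9],[0,0,0],1],[[0,0,-2.25],[0,0,0],1],[[0,0,-2.45],[0,0,0],1],[[0,0,-2.5],[0,0,0],1]]'

```text
time: 33.48
position: [0.636, 0.022, 0.1866]
ee_rot: [3.141, -0.0, 0.003]
ft_force: [-0.7, 0.4, -1.4]
opening: 0.0476
grasp_force: 50.0
```

Call:
play_rows --increments '[[[-0.02,-0.12,0],[0,0,0],1],[[-0.06,-0.4,0],[0,0,0],1],[[-0.1,-0.85,0],[0,0,0],1],[[-0.18,-1.4,0],[0,0,0],1],[[-0.25,-2,0],[0,0,0],1],[[-0.32,-2.6,0],[0,0,0],1],[[-0.38,-3.05,0],[0,0,0],1],[[-0.41,-3.33,0],[0,0,0],1],[[-0.43,-3.47,0],[0,0,0],1],[[-0.43,-3.47,0],[0,0,0],1]]'

```text
time: 34.72
position: [0.6096, 0.2301, 0.1849]
ee_rot: [3.141, 0.0, -0.001]
ft_force: [-0.3, -0.6, -1.9]
opening: 0.0475
grasp_force: 50.0
```

Call:
play_rows --increments '[[[0,0,0.4],[0,0,0],1],[[0,0,1.0],[0,0,0],1],[[0,0,1.6],[0,0,0],1],[[0,0,2.1],[0,0,0],1],[[0,0,2.35],[0,0,0],1],[[0,0,2.42],[0,0,0],1],[[0,0,2.45],[0,0,0],1],[[0,0,2.45],[0,0,0],1]]'

```text
time: 35.72
position: [0.6106, 0.2304, 0.0393]
ee_rot: [-3.141, 0.001, -0.003]
ft_force: [-0.3, 0.4, -3.0]
opening: 0.0476
grasp_force: 50.0
```

Call:
play_rows --increments '[[[0,0,0.03],[0,0,0],1],[[0,0,0.06],[0,0,0],1],[[0,0,0.06],[0,0,0],1],[[0,0,0.06],[0,0,0],-0.2],[[0,0,0.06],[0,0,0],-0.6],[[0,0,0.06],[0,0,0],-1],[[0,0,0.06],[0,0,0],-1],[[0,0,-0.2],[0,0,0],-1],[[0,0,-0.9],[0,0,0],-1],[[0,0,-1.8],[0,0,0],-1],[[0,0,-2.5],[0,0,0],-1],[[0,0,-2.5],[0,0,0],-1]]'

```text
time: 37.22
position: [0.6123, 0.2317, 0.1943]
ee_rot: [-3.138, 0.0, -0.014]
ft_force: [-0.5, 0.6, -0.2]
opening: 0.0872
grasp_force: 0.0
```

```bash
python3 w.py yellow spare .61 .23
```

```text
tcp [0.6123 0.2317 0.1943] rot [-3.1383e+00  1.0000e-04 -1.4200e-02] q7 -2.1 t 37.225
cap [6.109e-01 2.306e-01 1.680e-02 1.334e+03]
pin 0.69 [0.6101 0.227  0.012 ]
stand [6.101e-01 2.302e-01 3.980e-02 1.959e+03]
```

Call:
play_rows --increments '[[[-0.35,0.8,0],[0,0,0],-1],[[-0.75,1.65,0],[0,0,0],-1],[[-1.15,2.5,0],[0,0,0],-1],[[-1.55,3.35,0],[0,0,0],-1],[[-1.95,4.2,0],[0,0,0],-1],[[-2.35,5.1,0],[0,0,0],-1],[[-2.7,5.85,0],[0,0,0],-1],[[-2.83,6.15,0],[0,0,0],-1],[[-2.83,6.15,0],[0,0,0],-1],[[-2.83,6.15,0],[0,0,0],-1]]'

```text
time: 38.58
position: [0.4399, -0.1374, 0.1875]
ee_rot: [-3.141, -0.002, 0.002]
ft_force: [0.5, 0.1, -0.4]
opening: 0.0869
grasp_force: 0.0
```

```bash
python3 w.py blue yellow .442 -.14
```

```text
tcp [ 0.4399 -0.1374  0.1875] rot [-3.1406e+00 -2.2000e-03  1.6000e-03] q7 -1.31 t 38.575
cap [ 4.399e-01 -1.393e-01  1.780e-02  1.515e+03]
pin 0.9 [ 0.3102 -0.2513  0.012 ]
pin 0.66 [ 0.3106 -0.1499  0.012 ]
stand [ 4.391e-01 -1.394e-01  3.980e-02  2.106e+03]
```

Call:
play_rows --increments '[[[0,0,0.9],[0,0,0],-1],[[0,0,1.8],[0,0,0],-1],[[0,0,2.35],[0,0,0],-1],[[0,0,2.55],[0,0,0],-1],[[0,0,2.55],[0,0,0],-1],[[0,0,2.55],[0,0,0],1],[[0,0,2.55],[0,0,0],1],[[0,0,2.55],[0,0,0],1],[[0,0,2.55],[0,0,0],1],[[0,0,2.55],[0,0,0],1]]'

```text
time: 39.92
position: [0.44, -0.1392, 0.0353]
ee_rot: [3.141, -0.0, 0.0]
ft_force: [-0.1, -0.1, 1.4]
opening: 0.0478
grasp_force: 50.0
```

Call:
play_rows --increments '[[[0,0,-0.05],[0,0,0],1],[[0,0,-0.15],[0,0,0],1],[[0,0,-0.35],[0,0,0],1],[[0,0,-0.7],[0,0,0],1],[[0,0,-1.1],[0,0,0],1],[[0,0,-1.5],[0,0,0],1],[[0,0,-1.9],[0,0,0],1],[[0,0,-2.25],[0,0,0],1],[[0,0,-2.45],[0,0,0],1],[[0,0,-2.5],[0,0,0],1]]'

```text
time: 41.18
position: [0.4402, -0.1389, 0.186]
ee_rot: [3.141, -0.0, 0.002]
ft_force: [-0.6, 0.3, -1.0]
opening: 0.048
grasp_force: 50.0
```

Call:
play_rows --increments '[[[0.1,-0.08,0],[0,0,0],1],[[0.35,-0.28,0],[0,0,0],1],[[0.75,-0.6,0],[0,0,0],1],[[1.25,-1,0],[0,0,0],1],[[1.75,-1.4,0],[0,0,0],1],[[2.25,-1.8,0],[0,0,0],1],[[2.7,-2.15,0],[0,0,0],1],[[3.05,-2.42,0],[0,0,0],1],[[3.23,-2.56,0],[0,0,0],1],[[3.29,-2.61,0],[0,0,0],1],[[3.29,-2.61,0],[0,0,0],1]]'

```text
time: 42.55
position: [0.6369, 0.0172, 0.1848]
ee_rot: [3.141, -0.001, -0.002]
ft_force: [0.1, 0.8, -2.2]
opening: 0.0475
grasp_force: 50.0
```

```bash
python3 w.py - blue .637 .018
```

```text
tcp [0.6369 0.0172 0.1848] rot [ 3.1411e+00 -1.1000e-03 -1.5000e-03] q7 -1.73 t 42.55
stand [6.376e-01 1.770e-02 3.970e-02 4.466e+03]
```

Call:
play_rows --increments '[[[0,0,0.4],[0,0,0],1],[[0,0,1.0],[0,0,0],1],[[0,0,1.6],[0,0,0],1],[[0,0,2.1],[0,0,0],1],[[0,0,2.35],[0,0,0],1],[[0,0,2.42],[0,0,0],1],[[0,0,2.45],[0,0,0],1],[[0,0,2.45],[0,0,0],1]]'

```text
time: 43.6
position: [0.6382, 0.0177, 0.0393]
ee_rot: [3.141, -0.0, 0.003]
ft_force: [0.1, -0.0, -1.9]
opening: 0.0476
grasp_force: 50.0
```

Call:
play_rows --increments '[[[0,0,0.03],[0,0,0],1],[[0,0,0.06],[0,0,0],1],[[0,0,0.06],[0,0,0],1],[[0,0,0.06],[0,0,0],-0.2],[[0,0,0.06],[0,0,0],-0.6],[[0,0,0.06],[0,0,0],-1],[[0,0,0.06],[0,0,0],-1],[[0,0,-0.2],[0,0,0],-1],[[0,0,-0.9],[0,0,0],-1],[[0,0,-1.8],[0,0,0],-1],[[0,0,-2.5],[0,0,0],-1],[[0,0,-2.5],[0,0,0],-1]]'

```text
time: 45.1
position: [0.6402, 0.0183, 0.1942]
ee_rot: [-3.142, 0.0, -0.015]
ft_force: [1.1, -0.0, 0.5]
opening: 0.0869
grasp_force: 0.0
```

```bash
python3 w.py blue blue .637 .018
```

```text
tcp [0.6402 0.0183 0.1942] rot [-3.1415  0.     -0.0151] q7 -1.73 t 45.1
cap [6.376e-01 1.760e-02 1.760e-02 1.464e+03]
pin 0.98 [0.637  0.0184 0.012 ]
stand [6.376e-01 1.770e-02 3.970e-02 2.271e+03]
```

Call:
play_rows --increments '[[[-0.1,-0.8,0],[0,0,0],-1],[[-0.2,-1.6,0],[0,0,0],-1],[[-0.3,-2.4,0],[0,0,0],-1],[[-0.4,-3.2,0],[0,0,0],-1],[[-0.45,-3.54,0],[0,0,0],-1],[[-0.45,-3.54,0],[0,0,0],-1],[[-0.45,-3.54,0],[0,0,0],-1]]'

```text
time: 46.08
position: [0.6111, 0.2271, 0.1874]
ee_rot: [3.139, -0.005, -0.001]
ft_force: [0.5, -0.0, 0.0]
opening: 0.0869
grasp_force: 0.0
```

```bash
python3 w.py yellow spare .61 .23
```

```text
tcp [0.6111 0.2271 0.1874] rot [ 3.1393e+00 -5.2000e-03 -8.0000e-04] q7 -2.09 t 46.075
cap [6.110e-01 2.305e-01 1.680e-02 1.403e+03]
pin 0.69 [0.6083 0.2277 0.012 ]
stand [6.103e-01 2.300e-01 3.980e-02 2.032e+03]
```

Call:
play_rows --increments '[[[0,0,0.9],[0,0,0],-1],[[0,0,1.8],[0,0,0],-1],[[0,0,2.35],[0,0,0],-1],[[0,0,2.55],[0,0,0],-1],[[0,0,2.55],[0,0,0],-1],[[0,0,2.55],[0,0,0],1],[[0,0,2.55],[0,0,0],1],[[0,0,2.55],[0,0,0],1],[[0,0,2.55],[0,0,0],1],[[0,0,2.55],[0,0,0],1]]'

```text
time: 47.42
position: [0.6104, 0.2302, 0.0353]
ee_rot: [3.142, -0.0, 0.0]
ft_force: [0.2, 0.1, 0.8]
opening: 0.0479
grasp_force: 50.0
```

Call:
play_rows --increments '[[[0,0,-0.05],[0,0,0],1],[[0,0,-0.15],[0,0,0],1],[[0,0,-0.35],[0,0,0],1],[[0,0,-0.7],[0,0,0],1],[[0,0,-1.1],[0,0,0],1],[[0,0,-1.5],[0,0,0],1],[[0,0,-1.9],[0,0,0],1],[[0,0,-2.25],[0,0,0],1],[[0,0,-2.45],[0,0,0],1],[[0,0,-2.5],[0,0,0],1]]'

```text
time: 48.68
position: [0.6108, 0.2304, 0.1866]
ee_rot: [-3.141, 0.0, -0.003]
ft_force: [0.8, 0.6, -1.4]
opening: 0.0475
grasp_force: 50.0
```

Call:
play_rows --increments '[[[-0.1,0.2,0],[0,0,0],1],[[-0.28,0.6,0],[0,0,0],1],[[-0.58,1.25,0],[0,0,0],1],[[-0.9,1.95,0],[0,0,0],1],[[-1.23,2.65,0],[0,0,0],1],[[-1.55,3.35,0],[0,0,0],1],[[-1.88,4.05,0],[0,0,0],1],[[-2.2,4.75,0],[0,0,0],1],[[-2.5,5.4,0],[0,0,0],1],[[-2.73,5.88,0],[0,0,0],1],[[-2.83,6.1,0],[0,0,0],1],[[-2.86,6.16,0],[0,0,0],1]]'

```text
time: 50.18
position: [0.4381, -0.1397, 0.1847]
ee_rot: [-3.141, 0.002, 0.001]
ft_force: [1.1, 0.7, -1.4]
opening: 0.0479
grasp_force: 50.0
```

```bash
python3 w.py - yellow .439 -.139
```

```text
tcp [ 0.4381 -0.1397  0.1847] rot [-3.1411e+00  2.1000e-03  9.0000e-04] q7 -1.3 t 50.175
stand [ 4.391e-01 -1.394e-01  3.980e-02  3.848e+03]
```

Call:
play_rows --increments '[[[0,0,0.4],[0,0,0],1],[[0,0,1.0],[0,0,0],1],[[0,0,1.6],[0,0,0],1],[[0,0,2.1],[0,0,0],1],[[0,0,2.35],[0,0,0],1],[[0,0,2.42],[0,0,0],1],[[0,0,2.45],[0,0,0],1],[[0,0,2.45],[0,0,0],1]]'

```text
time: 51.22
position: [0.4396, -0.1397, 0.0391]
ee_rot: [3.141, -0.0, 0.003]
ft_force: [0.6, -0.1, -1.8]
opening: 0.0479
grasp_force: 50.0
```

Call:
play_rows --increments '[[[0,0,0.03],[0,0,0],1],[[0,0,0.06],[0,0,0],1],[[0,0,0.06],[0,0,0],1],[[0,0,0.06],[0,0,0],-0.2],[[0,0,0.06],[0,0,0],-0.6],[[0,0,0.06],[0,0,0],-1],[[0,0,0.06],[0,0,0],-1],[[0,0,-0.2],[0,0,0],-1],[[0,0,-0.9],[0,0,0],-1],[[0,0,-1.8],[0,0,0],-1],[[0,0,-2.5],[0,0,0],-1],[[0,0,-2.5],[0,0,0],-1]]'

```text
time: 52.72
position: [0.4415, -0.1402, 0.1931]
ee_rot: [3.138, -0.0, 0.013]
ft_force: [-0.2, -0.3, -0.5]
opening: 0.0866
grasp_force: 0.0
```

```bash
python3 w.py yellow yellow .439 -.139; python3 -c "
from h import *
s=snap('scene','end.png')
for b in('red','green','blue','yellow'): print(b,fit(s,b,ST[b],.012,.04),[ray(s,d['point'],.012).round(4) for d in viewer.pinpoint(b+'_bottle',s)[:3]])"
```

```text
tcp [ 0.4415 -0.1402  0.1931] rot [ 3.1385e+00 -2.0000e-04  1.3200e-02] q7 -1.3 t 52.725
cap [ 4.396e-01 -1.392e-01  1.670e-02  1.369e+03]
pin 0.69 [ 0.4373 -0.1397  0.012 ]
stand [ 4.396e-01 -1.395e-01  3.990e-02  2.019e+03]
red [4.383e-01 1.133e-01 3.850e-02 6.510e+02] [array([0.4434, 0.1105, 0.012 ])]
green [ 6.183e-01 -2.605e-01  3.810e-02  4.800e+02] [array([ 0.6199, -0.2556,  0.012 ])]
blue [6.373e-01 1.640e-02 3.880e-02 7.430e+02] [array([ 0.311 , -0.1422,  0.012 ]), array([0.6374, 0.0179, 0.012 ]), array([ 0.3149, -0.2485,  0.012 ])]
yellow None [array([ 0.4386, -0.1367,  0.012 ])]
```

View pics/end.png

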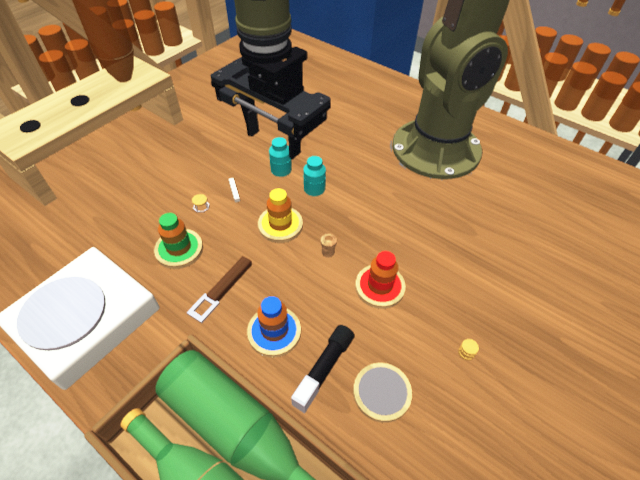

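The final view shows all four bottles upright on their own stands: green (173, 235), yellow (280, 213), red (382, 275), blue (272, 320). The refractometer hasn't moved and the gripper is clear.

```bash
python3 -c "
from station import job
print(job.hand_in())"
```

```text
the job is handed in; nothing more can be done
None
```

I handed the job in at about 53 s: all four bottles stand upright, centred to within about 2 mm on the stands of their own cap colour, with the refractometer undisturbed. The red bottle slipped from the first grip but stayed upright on its stand.

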